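# Click the mortising stop out and butt the rail blank to it

### The arm

A 6-joint arm with a two-finger parallel gripper is mounted at the origin on the work surface. World frame = base frame: x ahead of the robot, y to its left, z up, the work surface at z = 0. Lengths are in m, angles in degrees, forces in N, time in s.
With the tool pointing down it reaches from about 0.25 to 0.8 m from the base axis. Payload 3.9 kg.
Tool frame: the origin (TCP) lies between the finger pads; the fingertips stand 19 mm ahead of it and the grasp point (between the pads) is the TCP (finger_overhang is the distance from the TCP to the fingertips, in m); z points along the fingers, x is the direction in which the jaws open and shut, and the axes are right-handed (so a half turn about z gives the same grasp; the last joint's range is limited). The gripper opens to 85 mm and grips with 20 to 120 N. Pads are 22 mm wide; open, the fingers measure 114 mm over their backs; the gripper's body (76 mm by 85 mm) begins 54 mm behind the grasp point. The pads swing forward as they close: fully open they stand 13 mm farther back than shut.
Start: joints at [72.88, 14.897, -7.913, 67.191, 0, 90], TCP at [0.155, 0.502, 0.25] pointing down, gripper open.
Joint ranges: [-159.42, 159.42], [-47.68, 98.78], [-73.54, 78.23], [-108.79, 121.32], [-90, 84.71], [-180, 180]. Speed limits (degrees/s): [147.25, 147.25, 180, 180, 180, 180].

### API

Orientations are given as a 3x3 rotation matrix whose columns are the frame's x, y, z axes.
In Python, from rig import move_ptp, move_l, move_j, grip, sleep, solve_ik, sense, get_image, camera_info, Unreachable, hand_in, finger_overhang gives the robot as it stands. Calls block until the motion is done:
- move_ptp(position, orientation): joint-space move of the TCP to a pose.
- move_l(position, rot=None, feed=0.15): straight line of the TCP; rot=None keeps the orientation; feed is the mean speed in m/s.
- move_j(angles): joint-space move.
- grip(opening): opening from 0.0 (shut) to 1.0 (fully open); the grip force is fixed at half the most; returns when the fingers have stopped.
- sleep(seconds).
- solve_ik(position, orientation): joint angles nearest the present ones, or None.
- sense(): the state.
- get_image(name): name is "scene" or "side" or "wrist"; returns the picture (384x512x3 uint8, red, green, blue); there is no depth.
- camera_info(name): a dict with "mtx" (3x3 intrinsics, pixels), "R" (3x3) and "t" (3): a world point X has camera coordinates R X + t. Camera axes: x right, y down, z forward; pixel columns grow to the right and rows downward; lengths in m; the calibration is good to about 2 mm. A picture is of the moment at which its call begins: read the wrist's pose just before it. camera_info takes no time and is no camera call; for the wrist camera it gives the pose at the moment of the call.
A pose or a line that the arm cannot do raises Unreachable and nothing moves.
- hand_in(): hands the job in, once; it reports no verdict.
The state is a dict: "t": time; "joint_pos": joint angles; "qd": joint speeds; "effort": joint torques, N m; "tcp_pos": TCP position; "tcp_rot": TCP orientation; "wrist_force": force on the tool from outside, world axes, zero at the start; "moment": the same for the moment, N m; "finger_gap": opening from 0.0 (shut) to 1.0 (fully open).
Only numpy, scipy, OpenCV 4.12 (cv2) and the standard library are available. Lean on these libraries where they do the work, as an engineer would, in place of code of your own. Each camera call takes 0.05 s, during which the arm holds its last target. There are 200 camera calls.

### The job

Turn the wooden T-handle of the stop gearbox clockwise (seen from above) until its index wheel has clicked forward exactly three times, never past the third click nor back the other way, and let go; the handle has free play, so count the clicks you feel, not the angle. Then slide the wooden blank along its channel until its end rests against the stop, pushing gently (well under 25 N), and leave it there. Leave the mallet, tin and offcut alone.

Things in the scene. Friction and masses are not known exactly. Their poses are not given: they have to be found in the camera images.
- jig: Green cast jig fixed on the bench; bed 130 x 490 x 20 mm. Origin at bench level in the channel's middle plane; z up, y along the channel towards the gearbox. Gearbox 110 x 120 mm, top 75 mm above the bench, centred at local (0, 180) mm; a wheel with a T-handle lies on it. Turning the wheel clockwise (from above) moves the stop out, to local -y.
- channel (a point): Middle of the channel floor, 20 mm above the bench, at jig local (0, -85) mm; axes as the jig's. The channel is 38 mm wide in x and runs 135 mm either way along y, open at its -y end. Steel fence on the +x side (14 mm thick, 20 mm above the floor), low lip on the -x side (10 mm thick, 8 mm above the floor).
- wheel_hub (a point): Centre of the top of the steel index wheel (98 mm diameter, 14 mm thick), 90 mm above the bench, on its vertical axis; fixed to the jig, does not turn. 30 notches: one click is 12 degrees of wheel and 1 mm of stop. A sprung roller on the +x side (housing top 94 mm above the bench) snaps the wheel to the nearest notch; it starts in a notch.
- handle_grip (a point): Middle of the dark wooden T-handle's bar, on the wheel's axis, 129 mm above the bench; turns with the handle. Bar 74 mm along own x, 14 mm along own y, 26 mm high (115 to 141 mm above the bench), on a 10 mm round stem. It swings freely (0.01 N m) through 0.9 rad of play before it drives the wheel; at the start 0.05 to 0.85 rad of it, unknown, is left clockwise.
- handle_foot (a point): Point on the wheel's axis at the bar's underside, 115 mm above the bench; turns with the handle. How a click feels: once the play is taken up, resistance jumps to about 0.3 N m, fades to nothing over some 6 degrees as the roller rides over, then the wheel snaps on, 6 degrees ahead of the handle; 6 free degrees later the next begins. Three clicks take at most 1.45 rad of handle turn.
- stop: Steel stop: square plate 30 x 30 mm, 8 mm thick, on a 16 mm rod out of the gearbox. Origin at the centre of the plate's face that looks down the channel (jig -y), 43 mm above the bench; axes as the jig's. Starts at jig local y = +50 mm; three clicks put it at +47 mm.
- blank: pale wooden blank, 36 mm (x) by 120 mm (y, along the channel) by 40 mm high, 0.09 to 0.18 kg, lying on the channel floor between fence and lip with 2 mm of total side play; origin at the centre of its underside, its local y points to the stop. It starts 35 to 75 mm short of the stop.
- blank_end (a point): centre of the blank's end face that looks to the stop: 60 mm along the blank's +y from its origin, 20 mm above its underside.
- mallet: bystander: wooden mallet, cylindrical head 60 mm diameter by 100 mm, handle 150 mm along its -x; origin under the head's centre.
- tin: bystander: metal tin, 66 mm diameter, 85 mm high; origin at the centre of its underside.
- offcut: bystander: wooden block 50 x 110 x 32 mm; origin at the centre of its underside.
Things that resemble listed ones, but are neither listed nor needed, are in the scene too. There is more than one size of the blank; the one meant has the size given above.

How it is judged (in metres and radians):
On the way, in this order (a step that is already met when the one before it is completed fails the run):
1. the stop stands three clicks (3 mm) further out, within half a click (y of stop in the frame of jig between 0.0465 and 0.0475 m), for 0.3 s.
2. the blank's end is against the stop (y of blank_end in the frame of stop above -0.002 m), for 0.2 s.
At the end, for the whole second after the job is handed in: The stop stands 3 mm (three clicks) further out than at the start, within 0.5 mm, and the blank lies flat on the channel floor (within 3 mm), straight (within 0.06 rad), at rest, its end within 2 mm of the stop face (all of step 1 and y of blank_end in the frame of stop above -0.002 m and z of blank in the frame of jig below 0.023 m and angle between the y axis of blank and the y axis of jig, either way round below 0.06 rad and linear speed of blank below 0.01 m/s); the robot touches nothing.
It fails at once if the wheel was turned past the third click (stop more than 3.7 mm out) (y of stop in the frame of jig below 0.0463 m).
It fails at once if the wheel was turned a click the wrong way (y of stop in the frame of jig above 0.0507 m).
It fails at once if the blank was rammed against the stop with more than 25 N (contact force between blank and stop above 25 N).
It fails at once if the mallet, tin or offcut was moved more than 30 mm (distance of any of mallet, tin, offcut from where it was at the start of the episode above 0.03 m).
It also fails if it takes over 72 s, if anything falls off the work surface, if the arm or the gripper's body presses on something with over 40 N, if the wrist force passes 120 N, or if a joint passes its speed limit or range.

## Working session

There is one attempt and no reset: what is moved stays moved. The work goes in short steps, each a Python script; the robot and the scene stay as the last script left them, time stands still between calls to the robot, and variables do not carry over. Pictures are saved under pics/ and viewed, about 8 in all and at most 12, crops included, and the job is handed in when it is done.

```bash
ls; mkdir -p pics; python3 - <<'E'
from rig import *
import cv2,numpy as np
s=sense();print(s['t'],s['tcp_pos'],s['wrist_force'],s['moment'])
for n in("scene","side"):
    im=get_image(n);cv2.imwrite(f"pics/{n}0.png",im[:,:,::-1])
    c=camera_info(n);print(n,c['mtx'],-c['R'].T@c['t'],c['R'][2])
a=[cv2.imread(f"pics/{n}0.png") for n in("scene","side")]
E
```

```text
pics
0.0 [0.15435369 0.50111276 0.24943251] [-0.23319876  0.13158377 -0.48433223] [-0.01966248  0.04013023  0.01973578]
scene [[466.76544401   0.         259.7334201 ]
 [  0.         466.76544401 184.60551613]
 [  0.           0.           1.        ]] [1.27732884 0.27022089 0.91738916] [-0.63640012 -0.26644353 -0.72388033]
side [[483.65721559   0.         253.30984153]
 [  0.         483.65721559 193.30503911]
 [  0.           0.           1.        ]] [ 0.25445282 -0.5827307   0.89661388] [ 0.31889356  0.56174654 -0.76337914]
```

View pics/scene0.png

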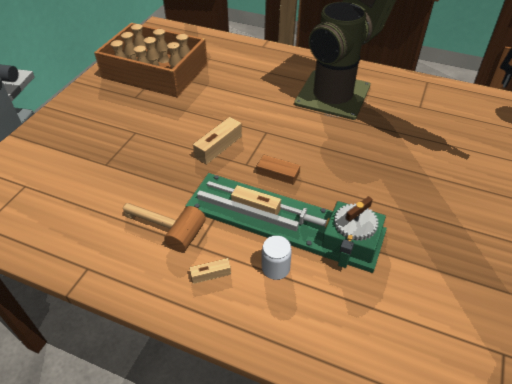

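View pics/side0.png

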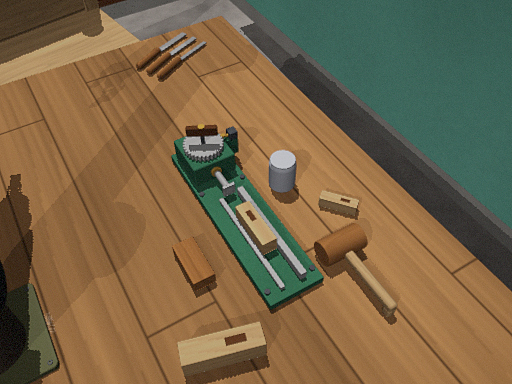

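The pictures show the jig (green) with the gearbox and T-handle at scene (356,221) / side (204,148). The blank lies in the channel at scene (256,200) / side (257,225). The larger and smaller look-alikes lie outside the jig.

```bash
cat > h.py <<'E'
from rig import *
import cv2,numpy as np
def ray(c,px,z):
    d=c['R'].T@np.linalg.inv(c['mtx'])@np.array([px[0],px[1],1.]);o=-c['R'].T@c['t']
    return o+d*(z-o[2])/d[2]
def tri(c1,p1,c2,p2):
    P=[c['mtx']@np.c_[c['R'],c['t']] for c in(c1,c2)]
    X=cv2.triangulatePoints(P[0],P[1],np.array(p1,float).reshape(2,1),np.array(p2,float).reshape(2,1))
    return (X[:3]/X[3]).ravel()
def proj(c,X):
    q=c['mtx']@(c['R']@np.asarray(X)+c['t']);return q[:2]/q[2]
E
python3 - <<'E'
from h import *
a,b=camera_info('scene'),camera_info('side')
print('wheel',ray(a,(356,221),.09),ray(b,(204,148),.09),tri(a,(356,221),b,(204,148)))
print('bedend',ray(b,(273,301),.02),ray(b,(320,277),.02))
print('bedend scene',ray(a,(209,178),.02),ray(a,(190,203),.02),'far',ray(a,(384,211),.02),ray(a,(373,266),.02))
print('blank top',ray(a,(257,195),.06),ray(b,(256,219),.06))
E
```

```text
wheel [0.57239087 0.21231329 0.09      ] [0.56301702 0.19323939 0.09      ] [0.56608192 0.20891689 0.07801628]
bedend [ 0.51092245 -0.20054037  0.02      ] [ 0.62313556 -0.20427154  0.02      ]
bedend scene [ 0.51761111 -0.19590657  0.02      ] [ 0.61639122 -0.20038618  0.02      ] far [0.45431127 0.26439865 0.02      ] [0.6267886  0.27626038 0.02      ]
blank top [ 0.55909636 -0.03798307  0.06      ] [ 0.57178899 -0.03294382  0.06      ]
```

```bash
python3 - <<'E'
from h import *
s=sense();R=s['tcp_rot'];print(R.round(2))
c=camera_info('wrist');o=-c['R'].T@c['t'];print('cam in tcp',R.T@(o-s['tcp_pos']),(c['R']@R)[2].round(2),c['mtx'][0,0])
Rd=np.array([[0,1,0],[1,0,0],[0,0,-1.]])
ims=[]
for i,p in enumerate([(.57,.15,.34),(.57,-.05,.34)]):
    move_ptp(p,Rd); sleep(.3)
    c=camera_info('wrist');im=get_image('wrist');np.savez(f'w{i}.npz',im=im,**c);ims.append(im)
    print(proj(c,(.57,.21,.09)),proj(c,(.57,-.2,.02)),sense()['t'])
cv2.imwrite('pics/w01.png',cv2.resize(np.hstack(ims)[:,:,::-1],(800,300),interpolation=cv2.INTER_AREA))
E
```

```text
[[ 0.29  0.96 -0.  ]
 [ 0.96 -0.29 -0.  ]
 [-0.    0.   -1.  ]]
cam in tcp [-0.00047594 -0.07875206 -0.12358743] [-0.    0.31  0.95] 334.76887125596477
[310.82350565 158.87906653] [ -4.57955578 147.34045251] 2.4417
[486.49454131 159.09853203] [144.7804804  147.19300369] 3.6083
```

View pics/w01.png

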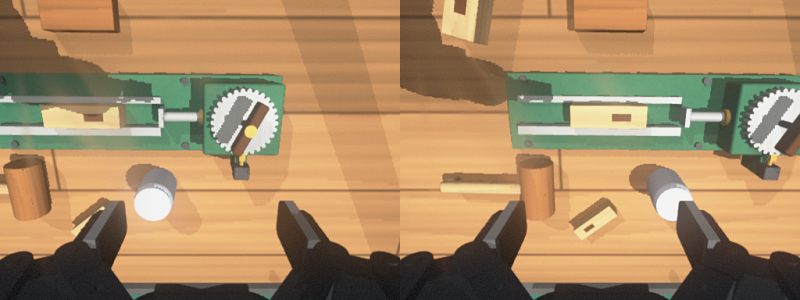

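The left frame shows the handle's yellow cap at about (251,131) and the wheel at (244,120). The right frame shows the whole bed, with the blank at (608,116) and the stop plate at (689,117).

```bash
python3 - <<'E'
from h import *
W=[np.load(f'w{i}.npz') for i in(0,1)]
def big(m,seed=None):
    n,l,st,ce=cv2.connectedComponentsWithStats(m.astype(np.uint8))
    k=1+np.argmax(st[1:,4]) if seed is None else min(range(1,n),key=lambda i:np.hypot(*(ce[i]-seed))+(1e4 if st[i,4]<25 else 0))
    return l==k,ce[k],st[k]
# yellow cap
for i,w in enumerate(W):
    im=w['im'];hsv=cv2.cvtColor(im,cv2.COLOR_RGB2HSV);H,S,V=[hsv[...,k].astype(int) for k in range(3)]
    if i==0:
        m,c,st=big((H>18)&(H<32)&(S>170)&(V>150),(321,168));print('cap',c,st,ray(w,c,.141))
        d=(V<110)&(H<20)&(S>80)
        d[:100]=0;d[200:]=0;d[:,:270]=0;d[:,360:]=0
        d|=m
        d=cv2.morphologyEx(d.astype(np.uint8),cv2.MORPH_CLOSE,np.ones((3,3)))
        m2,c2,st2=big(d,c);r=cv2.minAreaRect(np.argwhere(m2)[:,::-1].astype(np.float32));print('bar',c2,st2,r)
        bx=cv2.boxPoints(r);P=[ray(w,q,.141) for q in bx];print(np.round(P,3))
    g=((H>60)&(H<95)&(S>90)).astype(np.uint8)
    ys,xs=np.nonzero(g)
    top=[];bot=[]
    for x in (range(20,240,4) if i==0 else range(160,420,4)):
        col=np.nonzero(g[60:230,x])[0]
        if len(col)>5: top.append((x,col[0]+59.5));bot.append((x,col[-1]+60.5))
    for nm,L in(('top',top),('bot',bot)):
        P=np.array([ray(w,p,.02)[:2] for p in L]);
        vx,vy,x0,y0=cv2.fitLine(P.astype(np.float32),cv2.DIST_HUBER,0,.001,.001).ravel();print(i,nm,'yaw',np.degrees(np.arctan2(vx*np.sign(vy),vy*np.sign(vy))),'x at y=0',x0-vx/vy*y0,'x at .2',x0+vx/vy*(.2-y0))
    if i==1:
        L=[(np.nonzero(g[r,100:300])[0][0]+99.5,r) for r in range(105,185,4)];print('end',np.round([ray(w,p,.02)[:2] for p in L[::3]],4))
        for r in(140,150): print(r,[tuple(im[r,x]) for x in range(345,425,4)])
        b=(H>12)&(H<26)&(S>60)&(V>170);b[:125]=0;b[170:]=0;b[:,:210]=0;b[:,320:]=0
        m,c,st=big(b);print('blank',c,st,ray(w,(st[0],c[1]),.06),ray(w,(st[0]+st[2],c[1]),.06))
cv2.imwrite('pics/crop.png',cv2.resize(np.hstack([W[0]['im'][90:210,250:400],W[1]['im'][90:210,200:430]])[:,:,::-1],None,fx=2.1,fy=2.1,interpolation=cv2.INTER_CUBIC))
E
```

```text
Traceback (most recent call last):
ValueError: min() iterable argument is empty
```

```bash
cat > m.py <<'E'
from h import *
W=[np.load(f'w{i}.npz') for i in(0,1)]
print([tuple(int(v) for v in W[0]['im'][y,x]) for y,x in((168,321),(166,318),(180,310),(150,333),(160,340))])
def big(m,seed=None):
    n,l,st,ce=cv2.connectedComponentsWithStats(m.astype(np.uint8))
    if n<2: return m,(np.nan,)*2,None
    k=1+np.argmax(st[1:,4]) if seed is None else min(range(1,n),key=lambda i:np.hypot(*(ce[i]-seed))+(1e4 if st[i,4]<25 else 0))
    return l==k,ce[k],st[k]
for i,w in enumerate(W):
    im=w['im'];hsv=cv2.cvtColor(im,cv2.COLOR_RGB2HSV);H,S,V=[hsv[...,k].astype(int) for k in range(3)]
    if i==0:
        m,c,st=big((H>18)&(H<32)&(S>130)&(V>150)&(np.hypot(np.arange(512)[None]-321,np.arange(384)[:,None]-168)<20));print('cap',c,st,ray(w,c,.141))
        d=(V<120)&(H<20)&(S>80)
        d[:100]=0;d[200:]=0;d[:,:270]=0;d[:,360:]=0
        d|=m
        d=cv2.morphologyEx(d.astype(np.uint8),cv2.MORPH_CLOSE,np.ones((3,3)))
        m2,c2,st2=big(d,c);r=cv2.minAreaRect(np.argwhere(m2)[:,::-1].astype(np.float32));print('bar',c2,st2,r)
        bx=cv2.boxPoints(r);P=[ray(w,q,.141) for q in bx];print(np.round(P,3))
    g=((H>60)&(H<95)&(S>90)).astype(np.uint8)
    top=[];bot=[]
    for x in (range(20,240,4) if i==0 else range(160,420,4)):
        col=np.nonzero(g[60:230,x])[0]
        if len(col)>5: top.append((x,col[0]+59.5));bot.append((x,col[-1]+60.5))
    for nm,L in(('top',top),('bot',bot)):
        P=np.array([ray(w,p,.02)[:2] for p in L]);
        vx,vy,x0,y0=cv2.fitLine(P.astype(np.float32),cv2.DIST_HUBER,0,.001,.001).ravel();print(i,nm,'yaw',np.degrees(np.arctan2(vx*np.sign(vy),vy*np.sign(vy))),'x at y=0',x0-vx/vy*y0,'x at .2',x0+vx/vy*(.2-y0))
    if i==1:
        L=[(np.nonzero(g[r,100:300])[0][0]+99.5,r) for r in range(105,185,4)];print('end',np.round([ray(w,p,.02)[:2] for p in L[::3]],4))
        b=(H>12)&(H<26)&(S>60)&(V>170);b[:125]=0;b[170:]=0;b[:,:210]=0;b[:,:]&=(np.arange(512)<320)[None]
        m,c,st=big(b);print('blank',c,st,ray(w,(st[0],c[1]),.06),ray(w,(st[0]+st[2],c[1]),.06))
cv2.imwrite('pics/crop.png',cv2.resize(np.hstack([W[0]['im'][90:210,250:400],W[1]['im'][90:210,200:430]])[:,:,::-1],None,fx=2.1,fy=2.1,interpolation=cv2.INTER_CUBIC))
E
python3 m.py
```

```text
[(242, 228, 129), (241, 228, 129), (142, 103, 78), (142, 107, 79), (229, 228, 224)]
cap [319.75 175.75] [319 175   3   2   4] [0.57624495 0.21153086 0.141     ]
bar [302.29268293 185.07317073] [296 167  17  33  82] ((303.4916076660156, 181.96078491210938), (11.472554206848145, 33.23455810546875), 14.534454345703125)
[[0.598 0.186 0.141]
 [0.565 0.193 0.141]
 [0.568 0.205 0.141]
 [0.601 0.198 0.141]]
0 top yaw -9.9160795 x at y=0 0.5201158 x at .2 0.48515233
0 bot yaw 43.662434 x at y=0 0.5159253 x at .2 0.70679873
1 top yaw 0.17060193 x at y=0 0.5029536 x at .2 0.5035491
1 bot yaw 6.0457053 x at y=0 0.5525776 x at .2 0.5737598Traceback (most recent call last):
  File "m.py", line 28, in <module>
    L=[(np.nonzero(g[r,100:300])[0][0]+99.5,r) for r in range(105,185,4)];print('end',np.round([ray(w,p,.02)[:2] for p in L[::3]],4))
        ~~~~~~~~~~~~~~~~~~~~~~~~~~~^^^
IndexError: index 0 is out of bounds for axis 0 with size 0
```

```bash
sed -i 's/(S>130)&(V>150)/(S>90)\&(V>180)/; s/d=(V<120)&(H<20)&(S>80)/d=(V<165)\&(V>40)\&(H<22)\&(S>70)/; s/g=((H>60).*$/q=im.astype(int);g=((q[...,1]-q[...,0]>18)\&(q[...,1]>q[...,2])).astype(np.uint8)/; s/for r in range(105,185,4)\]/for r in range(105,185,4) if g[r,100:300].any()]/; s/bot.append((x,col\[-1\]+60.5))/bot.append((x,col[-1]+60.5))/; s/b=(H>12)&(H<26)&(S>60)/b=(H>12)\&(H<28)\&(S>40)/' m.py
(echo 'import cv2,numpy as np
W=[np.load(f"w{i}.npz") for i in(0,1)]'; tail -1 m.py)|python3 -; python3 m.py
```

```text
[(242, 228, 129), (241, 228, 129), (142, 103, 78), (142, 107, 79), (229, 228, 224)]
cap [320.54545455 168.05741627] [313 160  16  17 209] [0.56839403 0.21185315 0.141     ]
bar [319.22949219 167.34179688] [ 296  132   48   68 1024] ((319.796142578125, 166.14376831054688), (18.40892219543457, 73.9632568359375), 31.607501983642578)
[[0.594 0.185 0.141]
 [0.531 0.22  0.141]
 [0.54  0.236 0.141]
 [0.604 0.201 0.141]]
0 top yaw -0.17702232 x at y=0 0.50232434 x at .2 0.5017064
0 bot yaw 0.48323336 x at y=0 0.6302622 x at .2 0.63194907
1 top yaw 0.43292218 x at y=0 0.50176316 x at .2 0.5032744
1 bot yaw 0.44520965 x at y=0 0.63008314 x at .2 0.6316373
end [[ 0.5154 -0.15  ]
 [ 0.5305 -0.164 ]
 [ 0.5512 -0.2064]
 [ 0.5671 -0.2067]
 [ 0.5833 -0.2058]
 [ 0.5998 -0.2061]
 [ 0.6168 -0.2065]]
blank [265.58308715 149.45827179] [ 218  135   99   30 2708] [ 0.5654009  -0.09774713  0.06      ] [0.56504252 0.02250891 0.06      ]
```

View pics/crop.png

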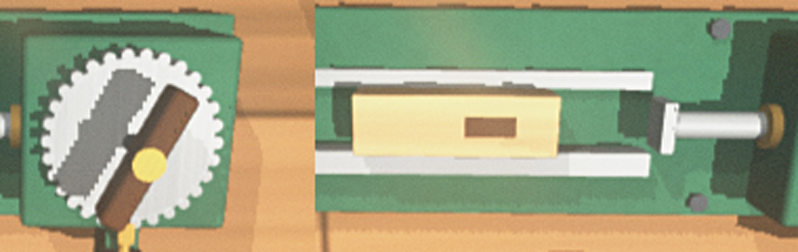

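The crop shows the wheel with its brass roller below (jig +x), the bar from (190,95) to (110,220) with the cap at (150,165), and the stop face edge at about (655,125). The blank measures 120 mm long, which matches.

```bash
python3 - <<'E'
from h import *
w=np.load('w1.npz');w0=np.load('w0.npz')
u=lambda x,y:((x-315)/2.1+200,y/2.1+90)
print('stop face top edge',ray(w,u(663,99),.058),ray(w,u(672,153),.058))
print('fence end top',ray(w,u(649,152),.04),ray(w,u(649,176),.04),'lip end',ray(w,u(653,75),.028))
v=lambda x,y:(x/2.1+250,y/2.1+90)
print('gbox top corners',[ray(w0,v(*p),.075).round(4) for p in((25,38),(241,38),(223,228),(24,225))])
print('wheel l/r/top',[ray(w0,v(*p),.09).round(4) for p in((43,140),(221,140),(132,50))])
im=w['im'][:,:,:].astype(int)
# near rail ends
for r in (127,165): print(r,[int(x) for x in im[r,140:200,0]][::3])
E
```

```text
stop face top edge [0.55025866 0.08078255 0.058     ] [0.58189905 0.08932516 0.058     ]
fence end top [0.58533855 0.08129506 0.04      ] [0.60053846 0.08276052 0.04      ] lip end [0.54004235 0.08282196 0.028     ]
gbox top corners [array([0.5151, 0.1544, 0.075 ]), array([0.5149, 0.2702, 0.075 ]), array([0.6225, 0.2705, 0.075 ]), array([0.6209, 0.1544, 0.075 ])]
wheel l/r/top [array([0.5675, 0.1642, 0.09  ]), array([0.5674, 0.2601, 0.09  ]), array([0.5201, 0.2097, 0.09  ])]
127 [101, 103, 101, 96, 130, 136, 129, 133, 137, 130, 133, 133, 130, 130, 136, 132, 135, 133, 180, 231]
165 [222, 133, 137, 129, 221, 219, 218, 219, 219, 218, 222, 222, 223, 224, 224, 223, 225, 227, 228, 228]
```

Everything fits hub (0.5675, 0.212) and jig origin y≈0.032: the rail ends and stop face are at about 0.082, and the blank end is about 59 mm short. Next I take a baseline picture of the stop, then grasp the handle.

```bash
python3 - <<'E'
from h import *
Rd=np.array([[0,1,0],[1,0,0],[0,0,-1.]])
move_ptp((.57,.02,.25),Rd);sleep(.4)
c=camera_info('wrist');np.savez('base.npz',im=get_image('wrist'),j=sense()['joint_pos'],**c)
hub=np.array([.5675,.212]);j=np.array([.483,.876]);j/=np.linalg.norm(j)
def rot(a,s=1):
    x=np.array([s*(j[0]*np.cos(a)-j[1]*np.sin(a)),s*(j[0]*np.sin(a)+j[1]*np.cos(a)),0]);z=np.array([0,0,-1.]);return np.c_[x,np.cross(z,x),z]
for s in(1,-1):
    print(s,[None if q is None else np.round(q,1) for q in(solve_ik((*hub,.128),rot(-a,s)) for a in(0,.75,1.45))])
    q=solve_ik((*hub,.128),rot(0,s)); e=solve_ik((*hub,.128),rot(-1.4,s))
    if q is not None and e is not None and abs(e[5])<170 and abs(q[5])<175: S=s
print(S)
move_ptp((*hub,.19),rot(0,S));move_l((*hub,.128),feed=.08);sleep(.3)
a=sense();grip(0.0);sleep(.4);b=sense()
for d in(a,b):print(d['t'],d['tcp_pos'],d['joint_pos'],d['wrist_force'],d['moment'],d['finger_gap'])
cv2.imwrite('pics/grasp.png',np.hstack([get_image(n)[100:290,130:430] if n=='side' else get_image(n)[130:320,200:500] for n in('scene','side')])[:,:,::-1])
E
```

```text
1 [array([20.5, 26.8, -8.5, 54.6,  0. , 49.4]), array([20.5, 26.8, -8.5, 54.6,  0. , 92.3]), array([ 20.5,  26.8,  -8.5,  54.6,   0. , 132.4])]
-1 [array([  20.5,   26.8,   -8.5,   54.6,    0. , -130.6]), array([ 20.5,  26.8,  -8.5,  54.6,   0. , -87.7]), array([ 20.5,  26.8,  -8.5,  54.6,   0. , -47.6])]
-1
7.8083 [0.56778625 0.21210841 0.12846082] [ 2.04836619e+01  2.68169062e+01 -8.50268071e+00  5.46294097e+01
  1.13013299e-03 -1.30642548e+02] [ 0.10194126 -0.22369998  0.41922045] [-0.0299608   0.02414943 -0.02662434] 1.000372631059006
8.8583 [0.56799408 0.21259703 0.12821248] [ 2.04977636e+01  2.68437965e+01 -8.49683680e+00  5.45823067e+01
  4.59421250e-02 -1.30644271e+02] [3.05531215 4.37020781 0.22813252] [ 8.15559756e-01 -3.50814441e-01 -1.04819980e-04] 0.15183605239255718
```

View pics/grasp.png

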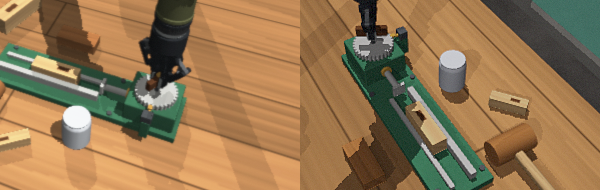

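The handle is gripped: the gap is about 13 mm for a 14 mm bar, and both views show the gripper on the bar. I recentre to relieve the 5 N side load, then turn in 1° steps and stop after the first click to read the profile.

```bash
cat > turn.py <<'E'
from h import *
def step(q,d,log):
    q[5]+=d;move_j(q);sleep(.03);m=np.mean([sense()['moment'][2] for _ in range(3)])
    s=sense();log.append((q[5],s['joint_pos'][5],m,np.hypot(*s['wrist_force'][:2])));return m
E
python3 - <<'E'
from turn import *
move_l((.5678,.2127,.128),feed=.02);sleep(.3);s=sense();print(s['wrist_force'],s['moment'],s['t'])
q=list(s['joint_pos']);np.save('q0.npy',q);m0=s['moment'][2];log=[];hi=False
for i in range(58):
    m=abs(step(q,1.0,log)-m0)
    if m>.15: hi=True
    if hi and m<.06: break
np.save('q.npy',q);print(sense()['t'])
for l in log:print(*np.round(l,3))
E
```

```text
[2.93096733 3.63696799 1.95213368] [ 0.51248134 -0.39003969 -0.01307194] 9.5083
17.725
-129.591 -129.595 -0.007 3.79
-128.591 -128.6 0.0 2.706
-127.591 -127.6 0.018 3.492
-126.591 -126.601 -0.018 3.444
-125.591 -125.602 0.02 4.07
-124.591 -124.598 0.016 4.326
-123.591 -123.601 0.036 3.324
-122.591 -122.601 0.008 3.151
-121.591 -121.601 -0.024 3.69
-120.591 -120.601 -0.034 4.002
-119.591 -119.599 -0.018 3.643
-118.591 -118.6 -0.037 3.222
-117.591 -117.6 0.019 3.462
-116.591 -116.599 0.003 3.939
-115.591 -115.601 -0.022 3.816
-114.591 -114.601 -0.022 3.547
-113.591 -113.6 -0.059 3.783
-112.591 -112.601 -0.026 5.06
-111.591 -111.599 -0.034 3.758
-110.591 -110.602 0.007 3.686
-109.591 -109.602 -0.019 5.0
-108.591 -108.6 0.009 4.791
-107.591 -107.6 -0.087 3.822
-106.591 -106.617 0.277 3.765
-105.591 -105.61 0.292 3.853
-104.591 -104.592 0.218 5.564
-103.591 -103.59 0.127 5.387
-102.591 -102.588 0.101 3.694
-101.591 -101.59 0.012 4.655
```

Click 1 is clear: the torque jumped to 0.29 N m at −106.6° and had faded by −101.6°. I carry on through clicks 2 and 3 with the same logic.

```bash
python3 - <<'E'
from turn import *
q=list(np.load('q.npy'));log=[];clicks=1
while clicks<3 and q[5]<-76:
    hi=False
    while q[5]<-76:
        m=step(q,1.0,log)
        if m>.15: hi=True
        if hi and m<.06: clicks+=1;break
np.save('q.npy',q);print(clicks,sense()['t'])
for l in log:print(*np.round(l,3))
E
```

```text
3 24.525
-100.591 -100.595 0.02 5.17
-99.591 -99.601 -0.004 4.345
-98.591 -98.6 -0.027 4.416
-97.591 -97.602 0.017 4.084
-96.591 -96.6 0.065 5.298
-95.591 -95.601 0.027 5.317
-94.591 -94.621 0.256 4.394
-93.591 -93.608 0.346 5.462
-92.591 -92.592 0.224 4.666
-91.591 -91.58 0.167 6.174
-90.591 -90.57 0.072 4.662
-89.591 -89.56 0.009 5.729
-88.591 -88.556 0.004 3.741
-87.591 -87.562 0.008 4.69
-86.591 -86.562 -0.035 5.193
-85.591 -85.562 -0.045 4.983
-84.591 -84.562 -0.027 5.596
-83.591 -83.562 -0.015 4.306
-82.591 -82.605 0.236 4.61
-81.591 -81.615 0.337 4.831
-80.591 -80.589 0.219 3.717
-79.591 -79.574 0.126 5.3
-78.591 -78.566 0.096 5.584
-77.591 -77.555 -0.003 4.561
```

Jumps came at −107°, −95° and −83°, so the third crest is at about −77° and the next jump at −71°. I go 2.5° further to be surely over the crest, then let go and check the stop against the baseline.

```bash
python3 - <<'E'
from turn import *
q=list(np.load('q.npy'));log=[]
for _ in range(3): step(q,.85,log)
for l in log:print(*np.round(l,3))
sleep(.2);grip(1.0);sleep(.2);s=sense();p=s['tcp_pos']
move_l((p[0],p[1],.22),feed=.12)
b=np.load('base.npz');move_j(list(b['j']));sleep(.5)
im=get_image('wrist');c=camera_info('wrist');np.savez('aft.npz',im=im,**c);print(sense()['t'],sense()['joint_pos']-b['j'])
pc=[proj(b,(.5675,.082,.05)),proj(b,(.5675,.079,.05))];print(pc)
x,y=pc[0].astype(int);G=lambda k:cv2.cvtColor(k,cv2.COLOR_RGB2GRAY).astype(np.float32)
A,B=G(b['im']),G(im)
T=A[y-18:y+18,x-14:x+14]
def match(T,y,x):
    r=cv2.matchTemplate(B[y-26:y+26,x-24:x+24],T,cv2.TM_CCOEFF_NORMED);_,v,_,(mx,my)=cv2.minMaxLoc(r)
    n=r[my,mx-1:mx+2];return v,mx-10+(n[0]-n[2])/(2*(n[0]-2*n[1]+n[2])),my-8
print('stop shift',match(T,y,x))
xx,yy=proj(b,(.592,.05,.04)).astype(int)
xb,yb=proj(b,(.5675,.0225,.06)).astype(int)
print('blank shift',match(A[yb-18:yb+18,xb-14:xb+14],yb,xb))
f=np.hstack([k[y-75:y+75,x-110:x+90] for k in(b['im'],im)])
cv2.imwrite('pics/ba.png',cv2.resize(f[:,:,::-1],None,fx=2,fy=2))
E
```

```text
-76.741 -76.701 -0.074 3.576
-75.891 -75.852 -0.01 5.634
-75.041 -75.0 -0.011 5.319
29.15 [ 8.62685899e-03  1.73691873e-03  7.34182805e-04  5.67913406e-04
 -5.98194867e-05 -1.64928969e-03]
[array([321.647695  , 165.54323845]), array([318.62095208, 165.54309841])]
stop shift (0.971187949180603, np.float32(-3.2739115), 0)
blank shift (0.9836819171905518, np.float32(-0.5561067), 0)
```

View pics/ba.png

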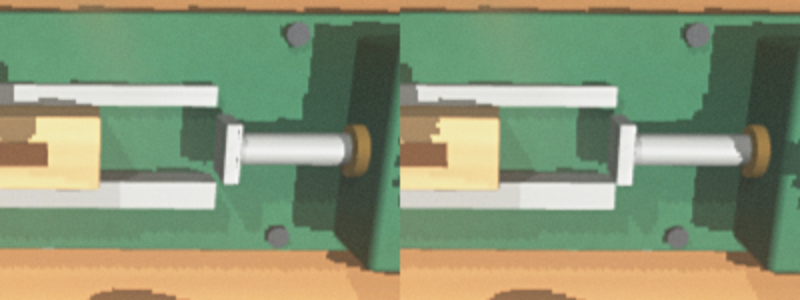

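The left half is before and the right half after: the stop moved about 2.8 to 3.3 px (about 3 mm) towards the blank, and the blank's end is unchanged at crop (100,150). Three clicks are confirmed. Next I push the blank with closed fingertips above the fence, watching the force.

```bash
python3 - <<'E'
from h import *
Rd=np.array([[0,1,0],[1,0,0],[0,0,-1.]])
X,Z=.566,.064
move_ptp((X,-.165,.2),Rd);grip(0.0);move_l((X,-.165,Z),feed=.1);sleep(.3)
f0=np.mean([sense()['wrist_force'] for _ in range(5)],0);print('f0',f0,sense()['tcp_pos'],sense()['t'])
y=-.165;log=[]
def F(): 
    sleep(.05);return np.mean([sense()['wrist_force'] for _ in range(3)],0)-f0
while y<-.04:
    d=.004 if y<-.075 else .0005
    y+=d;move_l((X,y,Z),feed=.04 if d>.001 else .015);f=F();log.append((y,sense()['tcp_pos'][1],*f))
    if f[1]<-5: break
    if sense()['t']>58: break
for l in log:print(*np.round(l,4))
print(sense()['t']);cv2.imwrite('pics/push.png',np.hstack([get_image('side')[100:320,150:370],get_image('scene')[130:350,180:400]])[:,:,::-1])
E
```

```text
f0 [ 0.21603529 -0.40830702 -0.21756779] [ 0.56619901 -0.16505493  0.0643209 ] 32.5167
-0.161 -0.1608 0.5112 -0.3714 0.7269
-0.157 -0.1568 0.2238 1.325 -0.0924
-0.153 -0.1529 -0.5598 0.0849 0.2768
-0.149 -0.1489 -0.0719 0.0629 -0.3315
-0.145 -0.1449 -0.5412 1.045 0.3315
-0.141 -0.1409 -0.7635 0.2179 -0.1722
-0.137 -0.1369 -0.9857 0.2269 0.9686
-0.133 -0.1329 -0.6631 0.6345 -0.3872
-0.129 -0.1289 -0.8185 0.8471 -0.1852
-0.125 -0.1249 0.1271 0.3398 0.352
-0.121 -0.1209 0.2995 0.6812 0.4343
-0.117 -0.1169 0.0783 0.0749 1.3453
-0.113 -0.1129 0.0847 1.2419 -0.3493
-0.109 -0.1088 -0.1501 -0.2805 1.0642
-0.105 -0.1048 0.2012 -0.2063 -0.646
-0.101 -0.1008 0.2205 -0.3926 1.0204
-0.097 -0.0968 -0.3853 0.169 -0.4467
-0.093 -0.0928 -0.7537 0.684 0.508
-0.089 -0.0888 0.3092 0.5949 0.1019
-0.085 -0.0848 -1.171 1.0338 0.2067
-0.081 -0.0808 -1.0492 -0.1519 -0.238
-0.077 -0.0768 0.022 0.0546 -0.3214
-0.073 -0.0728 -1.1723 -0.4163 1.2455
-0.0725 -0.0725 -0.1405 0.7318 0.2552
-0.072 -0.0721 -0.0875 -0.8643 0.3271
-0.0715 -0.0715 -0.1419 -0.8261 0.127
-0.071 -0.071 -0.1362 -0.2452 0.0183
-0.0705 -0.0704
[... 681 characters left out ...]
.6626 0.5006 -0.6702
-0.061 -0.061 0.1602 -0.8539 0.1134
-0.0605 -0.0604 -0.1313 -0.2227 -0.4847
-0.06 -0.0599 -0.6725 -0.2889 0.2631
-0.0595 -0.0595 -0.6127 -0.4536 -0.3194
-0.059 -0.059 0.5499 -0.1433 0.0804
-0.0585 -0.0585 -0.4382 -0.4987 -0.1967
-0.058 -0.058 0.6685 0.072 -0.5304
-0.0575 -0.0575 -0.6758 0.0609 0.2952
-0.057 -0.057 -0.3629 -0.6965 0.5849
-0.0565 -0.0565 -0.1135 0.971 0.2095
-0.056 -0.056 -0.5655 0.0023 0.2172
-0.0555 -0.0555 0.6226 -0.2964 -0.3257
-0.055 -0.055 0.8345 0.1501 0.4047
-0.0545 -0.0544 0.3663 -0.5302 0.2385
-0.054 -0.054 -0.0821 0.3268 0.2055
-0.0535 -0.0538 0.9394 -1.213 -0.8484
-0.053 -0.0537 0.285 -4.918 -0.116
-0.0525 -0.0537 -0.2092 -6.3759 0.7743
51.7167
```

View pics/push.png

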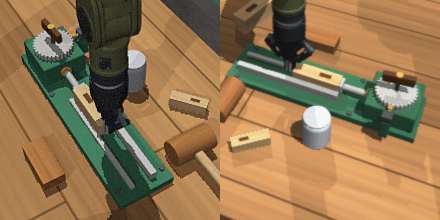

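Contact was firm at 6 N and at the expected place: the TCP is at −0.0537, with the blank's rear end expected at about −0.041. The view shows the blank at the stop plate. I back off and check from near.

```bash
python3 - <<'E'
from h import *
Rd=np.array([[0,1,0],[1,0,0],[0,0,-1.]])
move_l((.566,-.08,.064),feed=.05);move_l((.566,-.10,.18),feed=.2)
b=np.load('base.npz');move_j(list(b['j']));sleep(.4)
im=get_image('wrist');x,y=proj(b,(.5675,.082,.05)).astype(int)
cv2.imwrite('pics/fin.png',cv2.resize(im[y-75:y+75,x-170:x+90,::-1],None,fx=3,fy=3));s=sense();print(s['t'],s['wrist_force'])
a=np.load('aft.npz')['im'];G=lambda k:cv2.cvtColor(k,cv2.COLOR_RGB2GRAY).astype(np.float32)
T=G(a)[y-18:y+18,x-2:x+40]
r=cv2.matchTemplate(G(im)[y-22:y+22,x-8:x+46],T,cv2.TM_CCOEFF_NORMED);_,v,_,l=cv2.minMaxLoc(r);print('stop/rod shift since clicks',v,l[0]-6,l[1]-4)
E
```

```text
54.325 [ 0.46833089 -0.00428969  0.83881513]
stop/rod shift since clicks 0.926629900932312 1 0
```

View pics/fin.png

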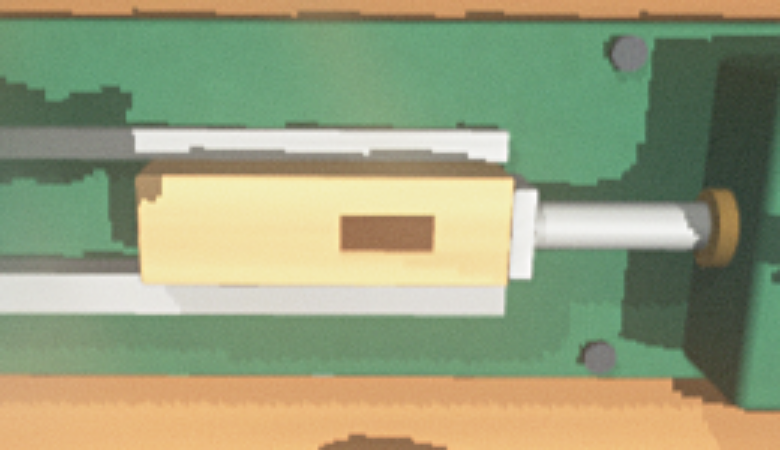

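The blank is flush against the plate at (512,230). The stop matched 1 px off, though, so I check with static features whether that is camera bias or real backward movement.

```bash
python3 - <<'E'
from h import *
G=lambda k:cv2.cvtColor(k,cv2.COLOR_RGB2GRAY).astype(np.float32)
b=np.load('base.npz');B=G(b['im']);A=G(np.load('aft.npz')['im']);I=G(np.mean([get_image('wrist') for _ in range(3)],0).astype(np.uint8))
x,y=proj(b,(.5675,.082,.05)).astype(int)
def edge(M,r0,r1,c0,c1,sgn): # subpixel column of strongest gradient
    p=M[r0:r1,c0:c1].mean(0);g=np.clip(sgn*np.gradient(p),0,None);k=g.argmax();s=slice(max(k-2,0),k+3);return c0+(np.arange(len(g))[s]*g[s]).sum()/g[s].sum()
for n,M in(('base',B),('aft',A),('fin',I)):
    print(n,'plate/rod edge',[round(edge(M,y+o,y+o+4,x-4,x+16,-1),2) for o in(10,)],
     'rail ends',round(edge(M,y+22,y+27,x-12,x+8,-1),2),round(edge(M,y-30,y-25,x-12,x+8,-1),2),
     'gearbox',round(edge(M,y+20,y+40,x+40,x+85,-1),2))
E
```

```text
base plate/rod edge [np.float64(330.36)] rail ends 318.16 319.39 gearbox 378.37
aft plate/rod edge [np.float64(326.94)] rail ends 317.94 319.09 gearbox 378.17
fin plate/rod edge [np.float64(327.83)] rail ends 318.65 319.83 gearbox 378.86
```

Relative to the fixed rail ends and gearbox, the stop is 3.0 to 3.2 px (about 3 mm) out both before and after the push, so the 1 px was camera bias.

```bash
python3 -c "
from rig import *
print(sense()['t']);hand_in()"
```

```text
54.475
the job is handed in; nothing more can be done
```

I turned the handle clockwise through three felt clicks, let go, slid the blank up against the stop, and handed the job in at 54.5 s. The hand-in gives no verdict.

- **Clicks:** the torque jumped to about 0.3 N m three times, 12° apart, and faded each time. I stopped about 2° past the third crest, roughly 4° before a fourth click would have begun.
- **Stop:** measured against the fixed rail ends and gearbox, it stood about 3 mm further out, both after the clicks and after the push. My first comparison was 1 px off; the fixed features had shifted too, so that was camera bias.
- **Blank:** pushed with closed fingertips until the force reached about 6 N. The last close-up showed it straight and flush against the stop plate, with the arm clear.
- **Bystanders:** the arm stayed clear of the mallet, tin and offcut. I saw them in place in the push picture but did not measure them.

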